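Dock a robot finger on its splined wrist and hold it home

TASK

Take the longer of the two robot finger modules out of its parking stand, turn it until the cross-shaped splines on its stem mesh with the slots of the docking socket, and slide it fully home so that its flange sits flush on the collar and the spring-loaded contact pad inside is pushed down. The spring lifts the finger again if you let go, so finish while still holding the finger with the gripper and pressing it down in the dock. Leave the short finger, the tablet and the card holder where they are.

Things in the scene. Friction and masses are not known exactly. Their poses are not given: they have to be found in the camera images.
- long_finger: The longer robot finger, about 160 g, upright in a white stand. Origin: underside centre of its flange (44 mm across, 6 thick), 34 mm above the table at the start; z up to the fingertip. Above the flange: white knuckle 32 x 26 mm to z = 30 mm, white link 24 (x) x 22 (y) to z = 54, square end link to z = 100, rubber tip to z = 107. Yaw at the start up to 40 degrees either way.
- grip_point (a point): The place to grip the long finger: on its axis, 80 mm above the flange's underside, 27 mm below the top, in the aluminium end link, 20 x 20 mm square with sides facing x and y, from 54 to 100 mm above the flange's underside. Same axes as the finger.
- stem_tip (a point): Lower end of the long finger's steel stem, 24 mm below its flange's underside; same axes. The stem has four splines in a cross, along +x, -x, +y and -y: 30 mm from tip to tip, 6 mm thick; the last 4 mm narrow to 28 mm and 4 mm thick as a lead-in. At the start it hangs freely in the stand's well.
- dock_seat (a point): Centre of the socket's mouth, top face of the dock's collar, 52 mm above the table; z up, x and y along the slots. Cross-shaped socket 36 mm deep, slots 8 mm wide, 34 mm end to end: 1 mm play each side of a spline. The finger fits in any of four quarter-turn positions; home is when its origin is at this point.
- dock: The fixed dock: white square base 100 x 100 x 12 mm, sides along x and y as the slots; on it an aluminium collar 56 mm in diameter, top 52 mm above the table, with the socket. Origin: underside centre. It may stand left, middle or right in the work area, at any yaw up to 45 degrees either way.
- contact_pad (a joint): Spring-loaded brass contact pad (22 mm disc) inside the socket: 0 when up (its face 16 mm below the mouth), grows in m as it is pushed down, 0.008 with the finger home. It pushes back with 2 N at first and 8 N with the finger home.
- short_finger: Bystander: the short finger module, same flange and stem, only 73 mm tall above the flange's underside (where its origin lies, 34 mm above the table), standing in the second, identical stand.
- stand_a: Fixed parking stand in which the long finger stands: white base 80 x 80 x 6 mm and round tube 52 mm in diameter, 34 mm high, with a well 36 mm in diameter. Origin: underside centre.
- stand_b: Fixed parking stand of the short finger, same shape as the other. Origin: underside centre.
- tablet: Bystander: dark tablet lying flat beyond the work, 150 x 220 x 8 mm. Origin: underside centre.
- card_holder: Bystander: clear acrylic card holder with a blank card, lying flat beyond the work, 70 x 100 x 10 mm. Origin: underside centre.
Mind the look-alikes: they are no part of the job. Leave any purple look-alike of the dock alone.

How it is judged:
On the way, in this order (a step that is already met when the one before it is completed fails the run):
1. the long finger is lifted clear out of its stand (height (world z) of long_finger above 0.064 m), for 0.1 s.
2. its splines have meshed: the stem is over 6 mm deep in the dock's slots (horizontal distance between long_finger and dock_seat below 0.004 m and (angle between the x axis of long_finger and the x axis of dock_seat, either way round below 0.12 rad or angle between the x axis of long_finger and the y axis of dock_seat, either way round below 0.12 rad) and z of long_finger in the frame of dock_seat below 0.018 m), for 0.04 s.
At the end, for the whole second after the job is handed in: The long finger is upright (4 deg) in the dock, splines meshed (7 deg), axis within 4 mm, flange within 2 mm of the collar; contact pad pushed down over 6 mm, finger bearing on the dock with over 4 N, still (under 20 mm/s), and the gripper in contact with it (over 3 N) (horizontal distance between long_finger and dock_seat below 0.004 m and (angle between the x axis of long_finger and the x axis of dock_seat, either way round below 0.12 rad or angle between the x axis of long_finger and the y axis of dock_seat, either way round below 0.12 rad) and z of long_finger in the frame of dock_seat below 0.002 m and value of joint contact_pad above 0.006 m and angle between long_finger's own z axis and vertical below 0.07 rad and contact force between the fingers and long_finger above 3 N and contact force between long_finger and dock above 4 N and linear speed of long_finger below 0.02 m/s); the arm keeps its last pose, push and grip.
It fails at once if short finger moved by more than 3 cm (distance of short_finger from where it was at the start of the episode above 0.03 m).
It fails at once if tablet moved by more than 3 cm (distance of tablet from where it was at the start of the episode above 0.03 m).
It fails at once if card holder moved by more than 3 cm (distance of card_holder from where it was at the start of the episode above 0.03 m).
It also fails if it takes over 42 s, if anything falls off the work surface, if the arm or the gripper's body presses on something with over 40 N, if the wrist force passes 120 N, or if a joint passes its speed limit or range.

ROBOT

A 6-joint arm with a two-finger parallel gripper is mounted at the origin on the work surface. World frame = base frame: x ahead of the robot, y to its left, z up, the work surface at z = 0. Lengths are in m, angles in rad, forces in N, time in s.
With the tool pointing down it reaches from about 0.25 to 0.725 m from the base axis. Payload 9.7 kg.
Tool frame: the origin (TCP) lies on the centre line of the jaws, within the pads' length; the fingertips stand 8 mm ahead of it and the grasp point (between the pads) lies 11 mm behind it; z points along the fingers, y is the line along which they close (so a half turn about z gives the same grasp; the last joint's range is limited). The gripper opens to 85 mm and grips with 20 to 120 N. Pads are 22 mm wide; open, the fingers measure 114 mm over their backs; the gripper's body (76 mm by 85 mm) begins 54 mm behind the grasp point. The pads swing forward as they close: fully open they stand 13 mm farther back than shut.
Start: joints at [-1.154, 0.087, 0.176, 1.66, 0, 1.571], TCP at [0.223, -0.503, 0.239] pointing down, gripper open.
Joint ranges: [-3.13, 3.13], [-0.85, 1.81], [-1.15, 1.24], [-2.2, 2.28], [-1.44, 1.52], [-3.14, 3.14]. Speed limits (rad/s): [2.22, 2.22, 2.57, 3.14, 3.14, 3.14].

INTERFACE

Orientations are given as a rotation vector (axis times angle).
In Python, from bench import arm, cams gives the robot as it stands. The module is installed in compiled form; this text tells all that it offers.
- The arm moves only by the shell command python3 -m creep 'ROWS'. ROWS is text: rows parted by semicolons, each of 7 numbers parted by spaces: the shift along the world's x, y, z in mm, then the turn, a rotation vector about the world's x, y, z in rad, then the opening, from 0 (shut) to 1 (fully open). In form: tx ty tz rx ry rz jaw; .... A call has 1 to 8 rows; each row shifts and turns the commanded pose from where the row before left it; what a row does not reach is not made up. A row lasts 1/10 s, in which the tool goes at most 50 mm and 8.59 degrees, less where a joint would pass 70% of its speed; a pose out of reach is approached as far as the arm can. A call with a gripper value outside its range is refused whole. The fingers move at their own pace and stop on an object; the grip force is fixed at half the most. Time passes only in rows, so rows that do not move let the fingers close. It gives the time, the measured TCP pose, the force, the opening and the grip force at its end, in the units of the state.
- arm.read_state(): the state, without advancing time (a new reading comes with each control period).
- cams.camera(name): name is "scene" or "top" or "wrist"; returns a dict with "img" (420x560x3 uint8, blue, green, red), "K" (3x3 intrinsics, pixels), "D" ([k1, k2, p1, p2, k3] as OpenCV has them; the pictures are not rectified), "rvec" (rotation vector, rad) and "tvec" (3), from world to camera coordinates, as OpenCV has them; the wrist camera has in their place "tool_from_camera" (4x4, takes a point from camera to tool coordinates, whose origin is the TCP and whose axes are the flange's). Camera axes: x right, y down, z forward; pixel columns grow to the right and rows downward; lengths in m; the calibration is good to about 2 mm. A picture is of the moment at which its call begins: read the wrist's pose just before it. There is no depth.
- arm.job_done(): hands the job in; it is judged then, once.
The state is a dict: "time_s": time; "qpos": joint angles; "dq": joint speeds; "tau": joint torques, N m; "ee_pos": TCP position; "ee_rot": TCP orientation; "force": force on the tool from outside, world axes, zero at the start; "wrist_torque": the same for the moment, N m; "grip_width": finger opening in m; "grasp_force": force on a finger pad.
Only numpy, scipy, OpenCV 4.12 (cv2) and the standard library are available. Lean on these libraries where they do the work, as an engineer would, in place of code of your own. Each camera call takes 0.05 s, during which the arm holds its last target. There are 200 camera calls.

## Working session

There is one attempt and no reset: what is moved stays moved. The work goes in short steps, Python scripts to look and compute and a shell command to move; the robot and the scene stay as the last step left them, time stands still between calls to the robot, and variables do not carry over. Pictures are saved under pics/ and viewed, at most 10 in all, crops included, and the job is handed in when it is done.

```bash
mkdir -p pics; python3 - <<'E'
from bench import arm,cams
import cv2,numpy as np
s=arm.read_state();print({k:np.round(v,3) for k,v in s.items()})
for n in("scene","top"):
    c=cams.camera(n);cv2.imwrite(f"pics/{n}0.png",c["img"]);print(n,c["K"],c["D"],c["rvec"],c["tvec"])
    np.savez(f"{n}0.npz",**c)
E
```

```text
{'time_s': np.float64(0.0), 'qpos': array([-1.154,  0.087,  0.175,  1.66 , -0.   ,  1.571]), 'dq': array([ 0.   ,  0.001,  0.001, -0.   ,  0.   ,  0.   ]), 'tau': array([ 2.0000e-03, -5.2039e+01,  4.6480e+01,  1.6000e-02,  0.0000e+00,
       -0.0000e+00]), 'ee_pos': array([ 0.223, -0.503,  0.239]), 'ee_rot': array([-3.072, -0.65 ,  0.   ]), 'force': array([ 0.619, -0.21 , -0.482]), 'wrist_torque': array([-0.029, -0.053, -0.031]), 'grasp_force': np.float64(0.0), 'grip_width': np.float64(0.085)}
scene [[390.98691291   0.         281.7158485 ]
 [  0.         390.98691291 218.48375961]
 [  0.           0.           1.        ]] [-0.01650057  0.          0.          0.          0.        ] [ 0.84333122  2.40286922 -1.2105317 ] [ 0.44427422 -0.11666407  1.201574  ]
top [[448.13958813   0.         279.40755702]
 [  0.         448.13958813 205.30861681]
 [  0.           0.           1.        ]] [-0.13427228  0.          0.          0.          0.        ] [ 2.16813678 -2.19700225  0.12182022] [0.00585177 0.58005632 0.90162841]
```

View pics/scene0.png

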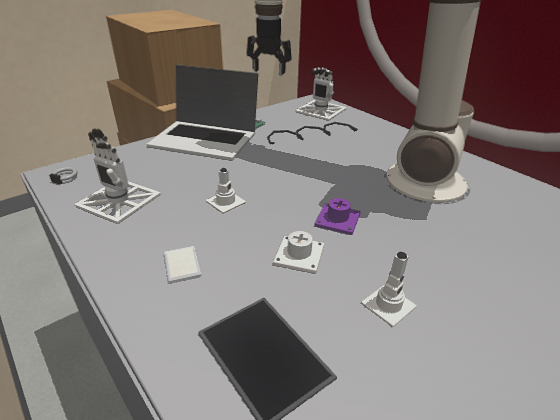

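View pics/top0.png

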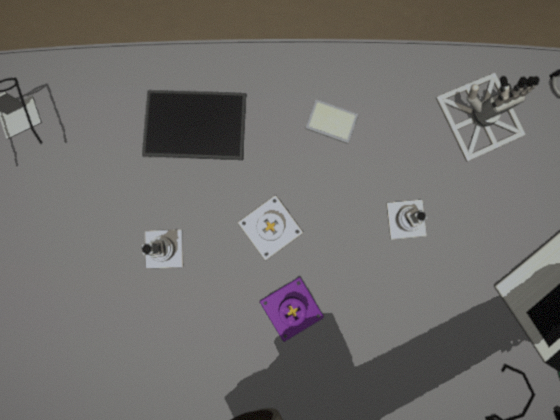

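The long finger stands at scene (398,275) / top (160,248), and the white dock at top (270,227). The short finger (407,220), the purple dock, the tablet and the card holder are to be left alone. Next I measure from the masks.

```bash
cat > h.py <<'E'
import cv2,numpy as np
from scipy.spatial.transform import Rotation as R
def pose(c,s=None):
    "camera->world rotation, camera centre"
    if "rvec" in c:
        r=cv2.Rodrigues(np.array(c["rvec"]).ravel())[0]; return r.T,-r.T@np.array(c["tvec"]).ravel()
    T=np.eye(4);T[:3,:3]=R.from_rotvec(s["ee_rot"]).as_matrix();T[:3,3]=s["ee_pos"]
    T=T@c["tool_from_camera"]; return T[:3,:3],T[:3,3]
def ray(c,uv,s=None):
    r,o=pose(c,s);p=cv2.undistortPoints(np.float64(uv).reshape(-1,1,2),c["K"],c["D"]).reshape(-1,2)
    return o,np.c_[p,np.ones(len(p))]@r.T
def plane(c,uv,z,s=None):
    o,d=ray(c,uv,s);return o+d*((z-o[2])/d[:,2])[:,None]
def blobs(m,box,amin=20):
    x0,y0,x1,y1=box;k=np.zeros_like(m);k[y0:y1,x0:x1]=m[y0:y1,x0:x1]
    return sorted([q for q in cv2.findContours(k,0,2)[0] if cv2.contourArea(q)>=amin],key=cv2.contourArea,reverse=True)
def cen(q):
    M=cv2.moments(q);return [M["m10"]/M["m00"],M["m01"]/M["m00"]]
E
python3 - <<'E'
from h import *
t=dict(np.load("top0.npz"));s=dict(np.load("scene0.npz"))
hsv=cv2.cvtColor(t["img"],cv2.COLOR_BGR2HSV)
W=cv2.inRange(t["img"],(165,165,165),(255,255,255))
for n,b,z in(("dock",(225,185,315,270),.012),("stand",(135,220,195,280),.006)):
    q=blobs(W,b)[0];rc=cv2.minAreaRect(q);P=plane(t,cv2.boxPoints(rc),z)
    print(n,rc,"centre",P.mean(0).round(4),"sides",[np.linalg.norm(P[i]-P[i-1]).round(4) for i in range(4)],"yaw",np.degrees(np.arctan2(*(P[1]-P[0])[[1,0]])).round(1))
Y=cv2.inRange(hsv,(15,90,80),(35,255,255));q=blobs(Y,(225,185,315,270),5)
print("brass",[(cen(k),cv2.contourArea(k),plane(t,[cen(k)],.036).round(4)) for k in q])
for c,b in((t,(135,220,180,270)),(s,(385,245,415,270))):
    D=cv2.inRange(c["img"],(0,0,0),(60,60,60));q=blobs(D,b,8)
    print("tip",[(cen(k),cv2.contourArea(k),plane(c,[cen(k)],.139).round(4)) for k in q])
a=cv2.resize(t["img"][215:285,130:200],None,fx=6,fy=6,interpolation=2);b=cv2.resize(s["img"][240:330,350:420],None,fx=4.667,fy=4.667,interpolation=2)
cv2.imwrite("pics/z.png",np.hstack([a,b[:420]]))
E
```

```text
dock ((269.8456115722656, 227.29000854492188), (45.637760162353516, 45.80362319946289), 53.673179626464844) centre [0.5356 0.0186 0.012 ] sides [np.float64(0.0955), np.float64(0.0963), np.float64(0.0961), np.float64(0.0958)] yaw -54.2
stand ((163.0639190673828, 248.9062042236328), (36.32612991333008, 35.55419921875), 87.39744567871094) centre [0.4927 0.245  0.006 ] sides [np.float64(0.0768), np.float64(0.0764), np.float64(0.0765), np.float64(0.076)] yaw -88.0
brass [([270.0, 226.0], 36.0, array([[0.537 , 0.0182, 0.036 ]]))]
tip [([146.5505617977528, 248.68913857677902], 44.5, array([[0.4934, 0.2432, 0.139 ]])), ([156.40639269406392, 247.8995433789954], 36.5, array([[0.4947, 0.2249, 0.139 ]]))]
tip [([401.2647058823529, 254.71078431372547], 34.0, array([[0.4982, 0.2463, 0.139 ]]))]
```

View pics/z.png

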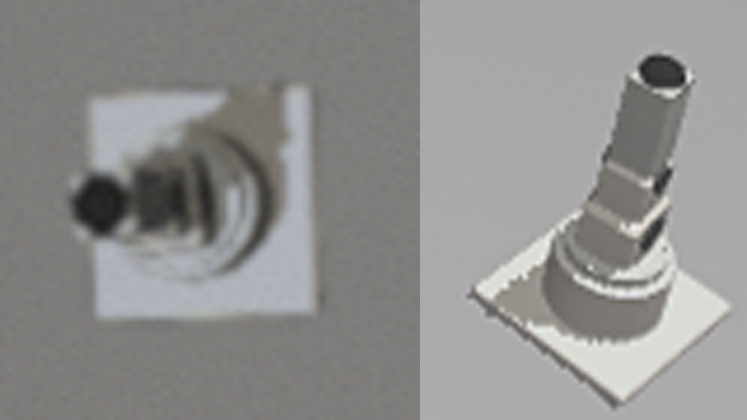

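The tip is at about (0.494, 0.244) in both views, the dock at (0.536, 0.018), with sides checking at about 96 mm. I'll go above the long finger now, turning the jaws on the way.

```bash
python3 -m creep '17 46 2 0 0 .1 1;17 46 2 0 0 .1 1;17 46 2 0 0 .1 1;17 46 2 0 0 .1 1;17 46 2 0 0 .1 1;17 46 2 0 0 .1 1;17 46 2 0 0 .1 1;17 46 2 0 0 .1 1' && python3 -m creep '17 46 2 0 0 .1 1;17 46 2 0 0 .1 1;17 46 2 0 0 .1 1;17 46 2 0 0 .1 1;17 46 2 0 0 .1 1;17 46 2 0 0 .1 1;17 46 2 0 0 .1 1;0 0 0 0 0 0 1'
python3 - <<'E'
from bench import arm,cams
from h import *
s=arm.read_state();c=cams.camera("wrist");cv2.imwrite("pics/w1.png",c["img"]);np.savez("w1.npz",**c,ee_pos=s["ee_pos"],ee_rot=s["ee_rot"])
print(s["qpos"].round(3),s["ee_pos"],s["ee_rot"],c["K"],c["D"],c["tool_from_camera"].round(3))
E
```

```text
time_s: 0.9
ee_pos: [0.3587, -0.133, 0.2553]
ee_rot: [2.574, 1.8, 0.0]
force: [0.8, -1.0, 0.1]
grip_width: 0.0855
grasp_force: 0.0
time_s: 1.7
ee_pos: [0.4785, 0.1915, 0.2673]
ee_rot: [-1.795, -2.576, 0.002]
force: [0.3, -1.1, -0.3]
grip_width: 0.0854
grasp_force: 0.0
[3.800e-01 1.900e-02 1.590e-01 1.714e+00 1.000e-03 1.597e+00] [0.47852984 0.19153036 0.26726252] [-1.79483516e+00 -2.57599471e+00  2.23483728e-03] [[317.90619306   0.         283.96183001]
 [  0.         317.90619306 207.99647831]
 [  0.           0.           1.        ]] [-0.06855323  0.          0.          0.          0.        ] [[-0.001 -0.947 -0.322  0.082]
 [ 1.    -0.    -0.    -0.   ]
 [ 0.    -0.322  0.947 -0.134]
 [ 0.     0.     0.     1.   ]]
```

View pics/w1.png

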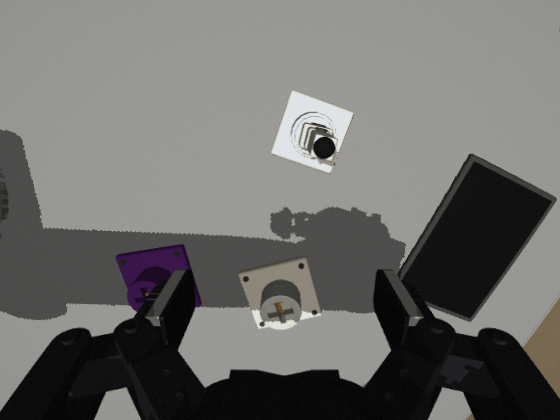

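The wrist view shows the finger tip at (323,147) in its stand, with the dock at (281,295). I zoom in on the finger for its yaw.

```bash
python3 - <<'E'
from h import *
c=dict(np.load("w1.npz"));
D=cv2.inRange(c["img"],(0,0,0),(60,60,60));q=blobs(D,(305,130,345,165),8)
print("tip",[(cen(k),cv2.contourArea(k),plane(c,[cen(k)],.141,c).round(4)) for k in q])
cv2.imwrite("pics/z2.png",cv2.resize(c["img"][85:180,265:360],None,fx=6,fy=6,interpolation=cv2.INTER_CUBIC))
E
```

```text
tip [([323.7608142493638, 147.36692111959286], 327.5, array([[0.4923, 0.2455, 0.141 ]]))]
```

View pics/z2.png

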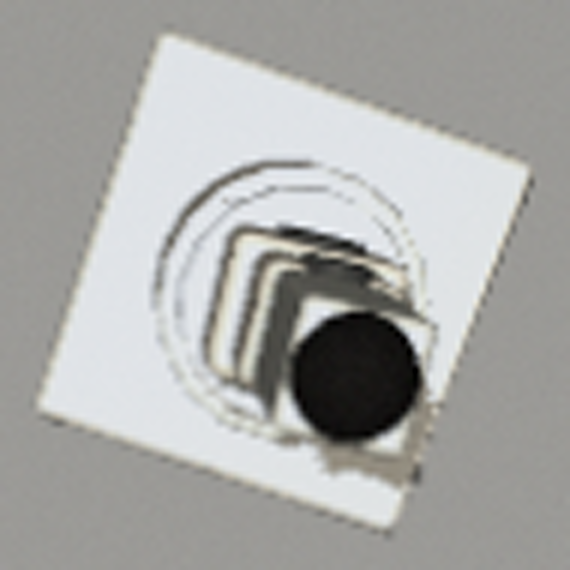

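End link corners (crop): (303,293), (435,322), (275,425). I cast them at z = 0.134 for the yaw, and measure the dock in this view too.

```bash
python3 - <<'E'
from h import *
c=dict(np.load("w1.npz"))
px=np.array([[303,293],[435,322],[275,425]])/6+[265,85]-.4
P=plane(c,px,.134,c);e=P[1]-P[0];f=P[2]-P[0]
y=lambda v:np.degrees(np.arctan2(v[1],v[0])).round(1)
print(P.round(4),np.linalg.norm(e),np.linalg.norm(f),y(e),y(f),"ctr",(P[1]+P[2])/2)
print("jaw yaw",y(R.from_rotvec(c["ee_rot"]).as_matrix()[:,1]), c["ee_pos"])
B=plane(c,np.array([[165,33],[528,165],[395,530],[38,408]])/6+[265,85]-.4,.006,c);print("stand",B.mean(0).round(4),[np.linalg.norm(B[i]-B[i-1]).round(4) for i in range(4)])
E
```

```text
[[0.4823 0.253  0.134 ]
 [0.501  0.2558 0.134 ]
 [0.4855 0.2347 0.134 ]] 0.018835850578595024 0.018600270771315958 8.4 -80.3 ctr [0.49321897 0.24521344 0.134     ]
jaw yaw 20.3 [0.47852984 0.19153036 0.26726252]
stand [0.4935 0.2449 0.006 ] [np.float64(0.0782), np.float64(0.077), np.float64(0.0784), np.float64(0.0795)]
```

```bash
python3 -m creep '7 27 -20 0 0 -.1 1;7 26 -20 0 0 -.1 1;0 0 -15 0 0 0 1;0 0 0 0 0 0 1;0 0 0 0 0 0 1'
python3 - <<'E'
from bench import arm,cams
from h import *
s=arm.read_state();c=cams.camera("wrist");cv2.imwrite("pics/w2.png",c["img"])
np.savez("w2.npz",**c,ee_pos=s["ee_pos"],ee_rot=s["ee_rot"])
print(s["ee_pos"],np.degrees(np.arctan2(*R.from_rotvec(s["ee_rot"]).as_matrix()[[1,0],1])))
D=cv2.inRange(c["img"],(0,0,0),(60,60,60));q=blobs(D,(150,50,400,330),50)
print("tip",[(cen(k),cv2.contourArea(k),plane(c,[cen(k)],.141,s).round(4)) for k in q])
E
```

```text
time_s: 2.25
ee_pos: [0.4915, 0.239, 0.2149]
ee_rot: [2.055, 2.376, -0.0]
force: [0.5, 0.2, 0.1]
grip_width: 0.0853
grasp_force: 0.0
[0.49146655 0.23903284 0.21489996] 8.304673732432201
tip [([173.8826899128269, 302.71564964715645], 2007.5, array([[0.4154, 0.1601, 0.141 ]])), ([386.03576771385826, 300.96749626002986], 1225.5, array([[0.5793, 0.1857, 0.141 ]])), ([288.5586206896552, 212.39386973180075], 435.0, array([[0.4931, 0.2473, 0.141 ]]))]
```

View pics/w2.png

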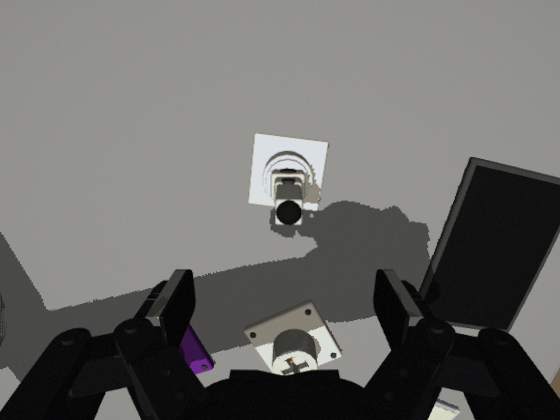

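The finger's sides are now upright in the image (tip at (289,212)), so the yaw is matched. I shift 1.5 and 7 mm, descend and grip.

```bash
python3 -m creep '1.5 7 -20 0 0 0 1;0 0 -31 0 0 0 1;0 0 -31 0 0 0 1;0 0 -20 0 0 0 1;0 0 -10 0 0 0 .5;0 0 0 0 0 0 0;0 0 0 0 0 0 0;0 0 0 0 0 0 0' ;python3 -m creep '0 0 0 0 0 0 0;0 0 0 0 0 0 0'
```

```text
time_s: 3.1
ee_pos: [0.4939, 0.2473, 0.104]
ee_rot: [2.053, 2.377, 0.004]
force: [-0.5, -0.1, -0.2]
grip_width: 0.0281
grasp_force: 0.0
time_s: 3.3
ee_pos: [0.4937, 0.2473, 0.1039]
ee_rot: [2.053, 2.377, 0.003]
force: [-2.4, -0.4, 5.8]
grip_width: 0.0195
grasp_force: 59.0
```

Gripped firmly (19.5 mm, 59 N). I lift it, then carry it past the dock while turning about +27.5° and look at the dock from close by.

```bash
python3 -m creep '0 0 25 0 0 0 0;0 0 35 0 0 0 0;0 0 15 0 0 0 0;0 0 0 0 0 0 0' ; python3 -m creep '11 -40 0 0 0 .068 0;11 -40 0 0 0 .068 0;11 -40 0 0 0 .068 0;11 -40 0 0 0 .068 0;11 -40 0 0 0 .068 0;11 -40 0 0 0 .068 0;11 -37 0 0 0 .068 0;0 0 0 0 0 0 0' ; python3 -m creep '0 0 0 0 0 0 0;0 0 0 0 0 0 0'
python3 - <<'E'
from bench import arm,cams
from h import *
s=arm.read_state();c=cams.camera("wrist");cv2.imwrite("pics/w3.png",c["img"])
np.savez("w3.npz",**c,ee_pos=s["ee_pos"],ee_rot=s["ee_rot"])
print(s["ee_pos"],np.degrees(np.arctan2(*R.from_rotvec(s["ee_rot"]).as_matrix()[[1,0],1])))
E
```

```text
time_s: 3.7
ee_pos: [0.4942, 0.2476, 0.1797]
ee_rot: [2.052, 2.376, 0.006]
force: [0.6, -0.3, -2.0]
grip_width: 0.0194
grasp_force: 59.0
time_s: 4.5
ee_pos: [0.5704, -0.0338, 0.1749]
ee_rot: [-1.437, -2.792, 0.003]
force: [-1.2, 1.0, -1.2]
grip_width: 0.0194
grasp_force: 58.9
time_s: 4.7
ee_pos: [0.5697, -0.0293, 0.1762]
ee_rot: [-1.435, -2.793, 0.001]
force: [-0.6, -0.1, -1.4]
grip_width: 0.0193
grasp_force: 58.9
[ 0.56969765 -0.02927969  0.1762097 ] 35.63221185011541
```

View pics/w3.png

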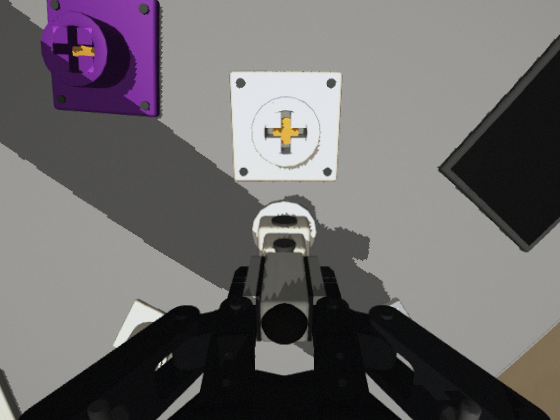

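The dock's cross is fully visible at (286,131), the held finger's flange at (284,225). Now the offsets.

```bash
python3 - <<'E'
from h import *
c=dict(np.load("w3.npz"));im=c["img"]
yw=lambda v:np.degrees(np.arctan2(v[1],v[0])).round(2)
W=cv2.inRange(im,(165,165,165),(255,255,255));q=blobs(W,(220,60,350,190))[0]
rc=cv2.minAreaRect(q);P=plane(c,cv2.boxPoints(rc),.012,c)
print("base",P.mean(0).round(4),[np.linalg.norm(P[i]-P[i-1]).round(4) for i in range(4)],yw(P[1]-P[0]),rc)
m=cv2.inRange(im,(0,0,0),(150,175,175)) # dark + brass (low blue)
m=cv2.inRange(im[:,:,0],0,140)
q=blobs(m,(258,104,314,160),100)[0];x,y,w,h=cv2.boundingRect(q);print("cross bbox",x,y,w,h)
P=plane(c,[[x-.5,y+h/2],[x+w-.5,y+h/2],[x+w/2,y-.5],[x+w/2,y+h-.5]],.052,c)
print("cross ctr",((P[0]+P[1])/2).round(4),((P[2]+P[3])/2).round(4),np.linalg.norm(P[0]-P[1]),np.linalg.norm(P[2]-P[3]),yw(P[1]-P[0]),yw(P[2]-P[3]))
B=plane(c,[[240,83],[331.5,83],[328,172],[243,171.5]],.012,c);print("bolts",B.mean(0).round(4),yw(B[1]-B[0]),yw(B[0]-B[3]))
# held finger: flange side extents, at flange top height
zf=c["ee_pos"][2]+.011-.08+.006
F=plane(c,[[252,228],[316,228]],zf,c);print("flange",F.round(4),F.mean(0).round(4),np.linalg.norm(F[0]-F[1]),zf)
tx=R.from_rotvec(c["ee_rot"]).as_matrix();print("tool axes",tx.round(3).tolist())
D=cv2.inRange(im,(0,0,0),(60,60,60))
print("tip", plane(c,[[285,323]],zf+.101,c).round(4))
cv2.imwrite("pics/z3.png",np.hstack([cv2.resize(im[60:195,220:350],None,fx=3,fy=3,interpolation=2),cv2.resize(im[190:325,220:350],None,fx=3,fy=3,interpolation=2)]))
E
```

```text
base [0.5353 0.0186 0.012 ] [np.float64(0.1072), np.float64(0.0981), np.float64(0.0974), np.float64(0.0982)] 122.12 ((284.92767333984375, 125.2200927734375), (111.06226348876953, 108.71357727050781), 0.6662000417709351)
cross bbox 264 110 43 44
cross ctr [0.5355 0.0183 0.052 ] [0.5358 0.0186 0.052 ] 0.03431664235066497 0.034545624449477924 35.62 125.68
bolts [0.5366 0.018  0.012 ] 35.61 125.4
flange [[ 0.551  -0.0414  0.1132]
 [ 0.5859 -0.0164  0.1132]] [ 0.5684 -0.0289  0.1132] 0.042939393485408525 0.11320970017006259
tool axes [[-0.583, 0.813, -0.002], [0.813, 0.583, 0.0], [0.001, -0.001, -1.0]]
tip [[ 0.5668 -0.0257  0.2142]]
```

View pics/z3.png

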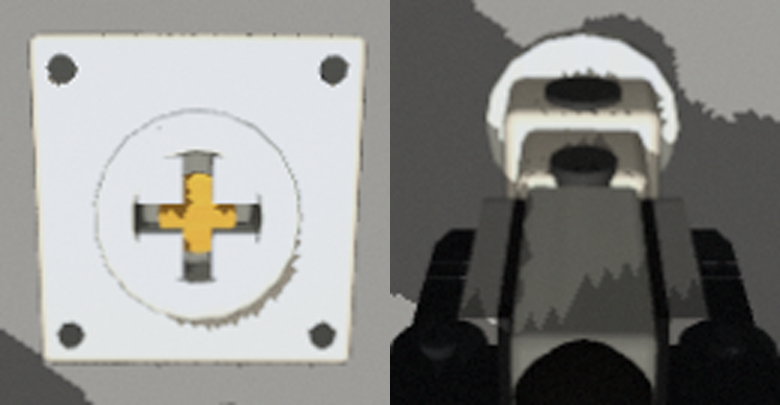

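```bash
python3 - <<'E'
from h import *
c=dict(np.load("w3.npz"));r=R.from_rotvec(c["ee_rot"]).as_matrix();p=c["ee_pos"];zf=p[2]-.0639
im=c["img"];g=im[:,:,0].astype(int)
print("col 285:",g[194:212,285].tolist(),"row 222:",g[222,246:258].tolist(),g[222,310:322].tolist())
for uv,z in (([285,201.3],zf),([252,226],zf),([316,226],zf),([266,317],zf+.094),([307,317],zf+.094)):
    print(uv,((plane(c,[uv],z,c)[0]-p)@r*1000).round(1))
print("dock rel tool",((np.array([.5357,.0185,.052])-p)@r*1000).round(1))
E
```

```text
col 285: [153, 138, 100, 78, 77, 81, 78, 135, 209, 233, 233, 232, 232, 233, 232, 231, 231, 232] row 222: [78, 78, 77, 78, 77, 77, 78, 153, 214, 227, 226, 226] [164, 212, 228, 226, 160, 72, 78, 78, 104, 139, 154, 152]
[285, 201.3] [19.5 -0.1 63.9]
[252, 226] [  2.1 -22.3  63.9]
[316, 226] [ 2.1 20.8 63.9]
[266, 317] [  1.2  -7.8 -30.1]
[307, 317] [  1.2   8.4 -30.1]
dock rel tool [ 58.5   0.3 124.3]
```

Flange centre is about 2.3 mm behind the TCP in tool x and the dock 58.5 mm ahead, so shift by about (-35, +49.5) mm; the yaw matches already. I move over it, then down with small steps and force watching.

```bash
python3 -m creep '-17.5 25 0 0 0 0 0;-17.5 24.5 -10 0 0 0 0;0 0 -14 0 0 0 0;0 0 0 0 0 0 0;0 0 0 0 0 0 0'; python3 -m creep '0 0 -4 0 0 0 0;0 0 -4 0 0 0 0;0 0 0 0 0 0 0'
```

```text
time_s: 5.25
ee_pos: [0.5352, 0.0199, 0.1532]
ee_rot: [-1.434, -2.795, 0.0]
force: [0.0, -0.6, -1.4]
grip_width: 0.0195
grasp_force: 58.8
time_s: 5.55
ee_pos: [0.5351, 0.0192, 0.1446]
ee_rot: [-1.436, -2.794, 0.001]
force: [-0.2, 0.1, -2.1]
grip_width: 0.0191
grasp_force: 58.8
```

```bash
python3 -m creep '-.5 1 -2 0 0 0 0;0 0 -2 0 0 0 0;0 0 0 0 0 0 0'; python3 -m creep '0 0 -3 0 0 0 0;0 0 0 0 0 0 0'
```

```text
time_s: 5.85
ee_pos: [0.5346, 0.0205, 0.141]
ee_rot: [-1.435, -2.794, 0.0]
force: [-0.7, -0.5, -0.9]
grip_width: 0.0195
grasp_force: 58.8
time_s: 6.05
ee_pos: [0.5345, 0.0206, 0.1379]
ee_rot: [-1.435, -2.794, 0.0]
force: [0.3, -0.5, -0.9]
grip_width: 0.0193
grasp_force: 58.8
```

Stem 8 mm in with no resistance: meshed. On down to the pad.

```bash
python3 -m creep '0 0 -4 0 0 0 0;0 0 -4 0 0 0 0;0 0 0 0 0 0 0'; python3 -m creep '0 0 -3 0 0 0 0;0 0 -3 0 0 0 0;0 0 0 0 0 0 0';python3 -m creep '0 0 -2 0 0 0 0;0 0 0 0 0 0 0;0 0 0 0 0 0 0'
```

```text
time_s: 6.35
ee_pos: [0.5346, 0.0206, 0.1298]
ee_rot: [-1.435, -2.795, 0.0]
force: [-0.2, 0.6, 0.6]
grip_width: 0.0194
grasp_force: 59.2
time_s: 6.65
ee_pos: [0.5347, 0.0206, 0.1243]
ee_rot: [1.435, 2.794, 0.0]
force: [-1.3, -1.1, 4.4]
grip_width: 0.0191
grasp_force: 59.7
time_s: 6.95
ee_pos: [0.5348, 0.0206, 0.1228]
ee_rot: [1.435, 2.794, 0.0]
force: [-2.2, -0.0, 5.2]
grip_width: 0.0193
grasp_force: 59.8
```

```bash
python3 -m creep '0 0 -1 0 0 0 0;0 0 0 0 0 0 0;0 0 0 0 0 0 0';python3 -m creep '0 0 -1 0 0 0 0;0 0 0 0 0 0 0;0 0 0 0 0 0 0'
```

```text
time_s: 7.25
ee_pos: [0.5348, 0.0205, 0.122]
ee_rot: [1.435, 2.794, 0.0]
force: [-1.3, 0.5, 6.6]
grip_width: 0.0191
grasp_force: 59.9
time_s: 7.55
ee_pos: [0.5348, 0.0205, 0.1219]
ee_rot: [1.435, 2.793, 0.001]
force: [-5.3, -1.0, 13.8]
grip_width: 0.0196
grasp_force: 60.8
```

```bash
python3 -m creep '0 0 -1 0 0 0 0;0 0 0 0 0 0 0;0 0 0 0 0 0 0'
python3 - <<'E'
from bench import arm,cams
from h import *
s=arm.read_state();c=cams.camera("wrist");cv2.imwrite("pics/w4.png",np.hstack([c["img"][130:400,140:430],cv2.resize(cams.camera("scene")["img"][200:300,250:350],(270,270))]))
print(s["ee_pos"],s["force"],s["grasp_force"])
E
```

```text
time_s: 7.85
ee_pos: [0.5349, 0.0205, 0.1219]
ee_rot: [1.434, 2.793, 0.002]
force: [-7.2, -1.0, 21.4]
grip_width: 0.0196
grasp_force: 61.7
[0.5348839  0.02047651 0.12189682] [-7.24367304 -1.01341683 21.43414116] 61.701098826597445
```

View pics/w4.png

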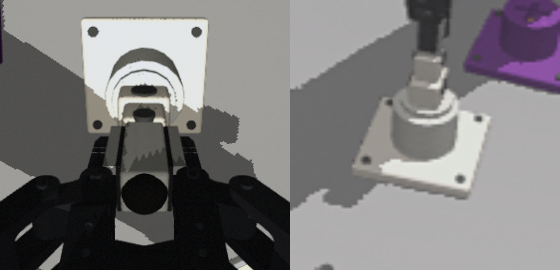

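The flange sits on the collar in both views (wrist crop about (145,95), scene crop about (425,105)). The arm stopped at the predicted height and presses with 21 N, so I hand in.

```bash
python3 -c "
from bench import arm
print(arm.job_done())"
```

```text
the job is handed in; nothing more can be done
None
```

I handed the job in with the long finger fully seated in the white dock, its splines meshed and its flange on the collar, still gripped and pressed down with about 21 N; the hand-in returned no verdict, and the short finger, tablet and card holder were never touched.

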